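Load a dilution series into the sampler carrier in reverse order

ROBOT

A 6-joint arm with a two-finger parallel gripper is mounted at the origin on a cart in front of the work surface, level with it; the furniture and walls round the work are solid. World frame = base frame: x ahead of the robot, y to its left, z up, the work surface at z = 0. Lengths are in m, angles in rad, forces in N, time in s.
With the tool pointing down it reaches from about 0.375 to 0.9 m from the base axis. Payload 3.1 kg.
Tool frame: the origin (TCP) lies on the centre line of the jaws, within the pads' length; the fingertips stand 19 mm ahead of it and the grasp point (between the pads) is the TCP; z points along the fingers, y is the line along which they close (so a half turn about z gives the same grasp; the last joint's range is limited). The gripper opens to 85 mm and grips with 20 to 120 N. Pads are 22 mm wide; open, the fingers measure 114 mm over their backs; the gripper's body (76 mm by 85 mm) begins 54 mm behind the grasp point. The pads swing forward as they close: fully open they stand 13 mm farther back than shut.
Start: joints at [1.099, 0.527, 1.433, -0, 1.181, -0.178], TCP at [0.181, 0.598, 0.25] pointing down, gripper open.
Joint ranges: [-3.08, 3.08], [-0.75, 2.2], [0.22, 2.44], [-1.43, 4.57], [0, 2.65], [-2.85, 2.85]. Speed limits (rad/s): [2.79, 2.79, 3.14, 3.14, 3.14, 3.14].

INTERFACE

Orientations are given as a unit quaternion [w, x, y, z].
In Python, from plant import ctrl gives the robot as it stands.
- The arm moves only by the tool step_hand, called after "Emit:" as name(argument=value, ...), one argument or row to a line, values as JSON. Schema: {"type":"object","properties":{"increments":{"type":"array","items":{"type":"object","properties":{"tx":{"type":"number"},"ty":{"type":"number"},"tz":{"type":"number"},"drx":{"type":"number"},"dry":{"type":"number"},"drz":{"type":"number"}},"additionalProperties":false},"minItems":1,"maxItems":10},"aperture":{"type":"number"},"clamp_n":{"type":"number"},"only":{"type":"string"},"quiet":{"type":"boolean"},"lines":{"type":"string"}},"required":["increments"],"additionalProperties":false}. increments is a list of rows, 1 to 10 of them, each an object with the fields tx, ty, tz (the shift in m), drx, dry, drz (a rotation vector in rad); a field left out counts as zero; each row is the pose to reach, as a shift and turn from the pose commanded when the call began, along the tool's axes at that moment; what a row does not reach only later rows make up. A row lasts 1/12 s, in which the tool goes at most 0.0417 m and 0.125 rad, less where a joint would pass 70% of its speed; a pose out of reach is approached as far as the arm can. aperture is the finger opening in m, set as the call begins (left out keeps the last). The fingers move at their own pace and stop on an object; clamp_n is the grip in N (left out, the last holds). Time passes only in rows, so rows that do not move let the fingers close. The tool returns the time, the measured TCP pose, the force, the opening and the grip force at its end. only (a regular expression) keeps the lines of the reply that match it, lines (a string "A,B") keeps lines A to B, and quiet returns only ok. Input that does not fit is refused with a message, and nothing moves.
- ctrl.read_state(): the state, without advancing time (a new reading comes with each control period).
- ctrl.camera(name): name is "scene" or "top" or "wrist"; returns a dict with "frame" (400x640x3 uint8, blue, green, red), "mtx" (3x3 intrinsics, pixels), "k1" (the pictures are not rectified: a ray, as slopes to the right and down, at radius r is drawn at 1 + k1 r^2 times it, then the intrinsics apply), "pose" (4x4, takes a point from camera to world coordinates). Camera axes: x right, y down, z forward; pixel columns grow to the right and rows downward; lengths in m; the calibration is good to about 2 mm. A picture is of the moment at which its call begins. There is no depth.
- ctrl.close_job(): hands the job in; it is judged then, once.
The state is a dict: "time_s": time; "qpos": joint angles; "joint_vel": joint speeds; "joint_torque": joint torques, N m; "eef_pos": TCP position; "ee_rot": TCP orientation; "contact_force": force on the tool from outside, world axes, zero at the start; "ft_torque": the same for the moment, N m; "finger_gap": finger opening in m; "gripper_force": force on a finger pad.
Only numpy, scipy, OpenCV 4.12 (cv2) and the standard library are available. Lean on these libraries where they do the work, as an engineer would, in place of code of your own. Each camera call takes 0.05 s, during which the arm holds its last target. There are 200 camera calls.

TASK

The four tubes with coloured caps stand in one row of the violet rack as a dilution series, strongest at the end with the white label tag, weakest at the other end. Load them upright and fully down into the white four-place carrier in reverse order, so that the weakest stands next to the orange nose (it is measured first, which avoids carry-over) and the strongest next to the black handle; move each tube straight to its own final hole, use no spare holes, and do not tip any tube over. Leave the white-capped tube in its hole and the bottle, timer and film roll where they stand.

Things in the scene. Friction and masses are not known exactly. Their poses are not given: they have to be found in the camera images.
- violet_rack: violet rack, fixed, any yaw, 112 x 146 mm, 56 high (tabs 61). Origin: middle of underside; +y: long way, to the white sloping label tag with red edge (out to 94 mm). 30 mm holes at x = -34, 0, 34, y = 51, 17, -17, -51 mm; floor 3 mm up, caps to 122. Series in the row x = -34 (strongest y = 51, weakest y = -51, colours in any order), caps 17 mm from axis to edge: close the fingers along x
- carrier: white four-place carrier, fixed, any yaw, 56 mm wide, 225 long, 62 high: two holed white plates on aluminium base and cheeks. Origin: middle of underside; +y: along it to the stepped orange nose with steel pin; black loop handle at the -y end. Round 32 mm holes at x = 0, y = 66 (nose), 22, -22, -66 mm (handle); tube tips stand on the base 6 mm above the worktop, caps then reach 125 mm
- tube_green: 50 ml tube with green screw cap (fixed on), round, 119 mm tall: clear body 29 mm diameter with conical tip, cap 34 mm diameter over the top 17 mm; 40 to 85 g. Origin: the tip, in the middle of the underside; z up the tube's axis. Starts upright in any of the four holes of the violet rack's row x = -34 mm
- tube_red: 50 ml tube with red screw cap (fixed on), round, 119 mm tall: clear body 29 mm diameter with conical tip, cap 34 mm diameter over the top 17 mm; 40 to 85 g. Origin: the tip, in the middle of the underside; z up the tube's axis. Starts upright in any of the four holes of the violet rack's row x = -34 mm
- tube_blue: 50 ml tube with blue screw cap (fixed on), round, 119 mm tall: clear body 29 mm diameter with conical tip, cap 34 mm diameter over the top 17 mm; 40 to 85 g. Origin: the tip, in the middle of the underside; z up the tube's axis. Starts upright in any of the four holes of the violet rack's row x = -34 mm
- tube_yellow: 50 ml tube with yellow screw cap (fixed on), round, 119 mm tall: clear body 29 mm diameter with conical tip, cap 34 mm diameter over the top 17 mm; 40 to 85 g. Origin: the tip, in the middle of the underside; z up the tube's axis. Starts upright in any of the four holes of the violet rack's row x = -34 mm
- tube_white: bystander: same kind of tube with a white cap (rinse blank), in the violet rack's hole x = 34, y = -17 mm, two rows from the series. 34 mm are free between its cap and the nearest series cap, so open the fingers to about 60 mm there, not wider. Origin: tip; z up the axis. Stays in its hole
- reagent: bystander: white reagent bottle with orange cap, 68 mm diameter, 135 mm tall, standing between rack and carrier. Origin: middle of the underside
- timer: bystander: small white bench timer, 50 x 58 x 62 mm tall. Origin: middle of the underside
- film_roll: bystander: standing white roll of sealing film, 62 mm diameter, 50 mm tall. Origin: middle of the underside

How it is judged:
At the end, for the whole second after the job is handed in: Every carrier hole holds a coloured-cap tube: tip within 10 mm of the hole centre, under 14 mm above the worktop, within 0.2 rad of upright, at rest, weakest at the nose (a wrong tube in a hole fails at once). White-capped tube within 12 mm, bottle, timer and roll within 30 mm of their starts (((x of tube_green in the frame of carrier between -0.01 and 0.01 m and y of tube_green in the frame of carrier between 0.056 and 0.076 m and z of tube_green in the frame of carrier below 0.014 m and angle between tube_green's own z axis and vertical below 0.2 rad and linear speed of tube_green below 0.03 m/s) or (x of tube_red in the frame of carrier between -0.01 and 0.01 m and y of tube_red in the frame of carrier between 0.056 and 0.076 m and z of tube_red in the frame of carrier below 0.014 m and angle between tube_red's own z axis and vertical below 0.2 rad and linear speed of tube_red below 0.03 m/s) or (x of tube_blue in the frame of carrier between -0.01 and 0.01 m and y of tube_blue in the frame of carrier between 0.056 and 0.076 m and z of tube_blue in the frame of carrier below 0.014 m and angle between tube_blue's own z axis and vertical below 0.2 rad and linear speed of tube_blue below 0.03 m/s) or (x of tube_yellow in the frame of carrier between -0.01 and 0.01 m and y of tube_yellow in the frame of carrier between 0.056 and 0.076 m and z of tube_yellow in the frame of carrier below 0.014 m and angle between tube_yellow's own z axis and vertical below 0.2 rad and linear speed of tube_yellow below 0.03 m/s)) and ((x of tube_green in the frame of carrier between -0.01 and 0.01 m and y of tube_green in the frame of carrier between 0.012 and 0.032 m and z of tube_green in the frame of carrier below 0.014 m and angle between tube_green's own z axis and vertical below 0.2 rad and linear speed of tube_green below 0.03 m/s) or (x of tube_red in the frame of carrier between -0.01 and 0.01 m and y of tube_red in the frame of carrier between 0.012 and 0.032 m and z of tube_red in the frame of carrier below 0.014 m and angle between tube_red's own z axis and vertical below 0.2 rad and linear speed of tube_red below 0.03 m/s) or (x of tube_blue in the frame of carrier between -0.01 and 0.01 m and y of tube_blue in the frame of carrier between 0.012 and 0.032 m and z of tube_blue in the frame of carrier below 0.014 m and angle between tube_blue's own z axis and vertical below 0.2 rad and linear speed of tube_blue below 0.03 m/s) or (x of tube_yellow in the frame of carrier between -0.01 and 0.01 m and y of tube_yellow in the frame of carrier between 0.012 and 0.032 m and z of tube_yellow in the frame of carrier below 0.014 m and angle between tube_yellow's own z axis and vertical below 0.2 rad and linear speed of tube_yellow below 0.03 m/s)) and ((x of tube_green in the frame of carrier between -0.01 and 0.01 m and y of tube_green in the frame of carrier between -0.032 and -0.012 m and z of tube_green in the frame of carrier below 0.014 m and angle between tube_green's own z axis and vertical below 0.2 rad and linear speed of tube_green below 0.03 m/s) or (x of tube_red in the frame of carrier between -0.01 and 0.01 m and y of tube_red in the frame of carrier between -0.032 and -0.012 m and z of tube_red in the frame of carrier below 0.014 m and angle between tube_red's own z axis and vertical below 0.2 rad and linear speed of tube_red below 0.03 m/s) or (x of tube_blue in the frame of carrier between -0.01 and 0.01 m and y of tube_blue in the frame of carrier between -0.032 and -0.012 m and z of tube_blue in the frame of carrier below 0.014 m and angle between tube_blue's own z axis and vertical below 0.2 rad and linear speed of tube_blue below 0.03 m/s) or (x of tube_yellow in the frame of carrier between -0.01 and 0.01 m and y of tube_yellow in the frame of carrier between -0.032 and -0.012 m and z of tube_yellow in the frame of carrier below 0.014 m and angle between tube_yellow's own z axis and vertical below 0.2 rad and linear speed of tube_yellow below 0.03 m/s)) and ((x of tube_green in the frame of carrier between -0.01 and 0.01 m and y of tube_green in the frame of carrier between -0.076 and -0.056 m and z of tube_green in the frame of carrier below 0.014 m and angle between tube_green's own z axis and vertical below 0.2 rad and linear speed of tube_green below 0.03 m/s) or (x of tube_red in the frame of carrier between -0.01 and 0.01 m and y of tube_red in the frame of carrier between -0.076 and -0.056 m and z of tube_red in the frame of carrier below 0.014 m and angle between tube_red's own z axis and vertical below 0.2 rad and linear speed of tube_red below 0.03 m/s) or (x of tube_blue in the frame of carrier between -0.01 and 0.01 m and y of tube_blue in the frame of carrier between -0.076 and -0.056 m and z of tube_blue in the frame of carrier below 0.014 m and angle between tube_blue's own z axis and vertical below 0.2 rad and linear speed of tube_blue below 0.03 m/s) or (x of tube_yellow in the frame of carrier between -0.01 and 0.01 m and y of tube_yellow in the frame of carrier between -0.076 and -0.056 m and z of tube_yellow in the frame of carrier below 0.014 m and angle between tube_yellow's own z axis and vertical below 0.2 rad and linear speed of tube_yellow below 0.03 m/s)) and distance of tube_white from where it was at the start of the episode below 0.012 m and distance of each of reagent, timer, film_roll from where it was at the start of the episode below 0.03 m); the robot touches nothing.
It fails at once if a wrong tube is in a carrier hole: the hole is filled while the tube that belongs there still stands in the violet rack ((((x of tube_green in the frame of carrier between -0.018 and 0.018 m and y of tube_green in the frame of carrier between 0.048 and 0.084 m and z of tube_green in the frame of carrier below 0.03 m) or (x of tube_red in the frame of carrier between -0.018 and 0.018 m and y of tube_red in the frame of carrier between 0.048 and 0.084 m and z of tube_red in the frame of carrier below 0.03 m) or (x of tube_blue in the frame of carrier between -0.018 and 0.018 m and y of tube_blue in the frame of carrier between 0.048 and 0.084 m and z of tube_blue in the frame of carrier below 0.03 m) or (x of tube_yellow in the frame of carrier between -0.018 and 0.018 m and y of tube_yellow in the frame of carrier between 0.048 and 0.084 m and z of tube_yellow in the frame of carrier below 0.03 m)) and ((x of tube_green in the frame of violet_rack between -0.05 and -0.018 m and y of tube_green in the frame of violet_rack between -0.067 and -0.035 m and z of tube_green in the frame of violet_rack below 0.03 m) or (x of tube_red in the frame of violet_rack between -0.05 and -0.018 m and y of tube_red in the frame of violet_rack between -0.067 and -0.035 m and z of tube_red in the frame of violet_rack below 0.03 m) or (x of tube_blue in the frame of violet_rack between -0.05 and -0.018 m and y of tube_blue in the frame of violet_rack between -0.067 and -0.035 m and z of tube_blue in the frame of violet_rack below 0.03 m) or (x of tube_yellow in the frame of violet_rack between -0.05 and -0.018 m and y of tube_yellow in the frame of violet_rack between -0.067 and -0.035 m and z of tube_yellow in the frame of violet_rack below 0.03 m))) or (((x of tube_green in the frame of carrier between -0.018 and 0.018 m and y of tube_green in the frame of carrier between 0.004 and 0.04 m and z of tube_green in the frame of carrier below 0.03 m) or (x of tube_red in the frame of carrier between -0.018 and 0.018 m and y of tube_red in the frame of carrier between 0.004 and 0.04 m and z of tube_red in the frame of carrier below 0.03 m) or (x of tube_blue in the frame of carrier between -0.018 and 0.018 m and y of tube_blue in the frame of carrier between 0.004 and 0.04 m and z of tube_blue in the frame of carrier below 0.03 m) or (x of tube_yellow in the frame of carrier between -0.018 and 0.018 m and y of tube_yellow in the frame of carrier between 0.004 and 0.04 m and z of tube_yellow in the frame of carrier below 0.03 m)) and ((x of tube_green in the frame of violet_rack between -0.05 and -0.018 m and y of tube_green in the frame of violet_rack between -0.033 and -0.001 m and z of tube_green in the frame of violet_rack below 0.03 m) or (x of tube_red in the frame of violet_rack between -0.05 and -0.018 m and y of tube_red in the frame of violet_rack between -0.033 and -0.001 m and z of tube_red in the frame of violet_rack below 0.03 m) or (x of tube_blue in the frame of violet_rack between -0.05 and -0.018 m and y of tube_blue in the frame of violet_rack between -0.033 and -0.001 m and z of tube_blue in the frame of violet_rack below 0.03 m) or (x of tube_yellow in the frame of violet_rack between -0.05 and -0.018 m and y of tube_yellow in the frame of violet_rack between -0.033 and -0.001 m and z of tube_yellow in the frame of violet_rack below 0.03 m))) or (((x of tube_green in the frame of carrier between -0.018 and 0.018 m and y of tube_green in the frame of carrier between -0.04 and -0.004 m and z of tube_green in the frame of carrier below 0.03 m) or (x of tube_red in the frame of carrier between -0.018 and 0.018 m and y of tube_red in the frame of carrier between -0.04 and -0.004 m and z of tube_red in the frame of carrier below 0.03 m) or (x of tube_blue in the frame of carrier between -0.018 and 0.018 m and y of tube_blue in the frame of carrier between -0.04 and -0.004 m and z of tube_blue in the frame of carrier below 0.03 m) or (x of tube_yellow in the frame of carrier between -0.018 and 0.018 m and y of tube_yellow in the frame of carrier between -0.04 and -0.004 m and z of tube_yellow in the frame of carrier below 0.03 m)) and ((x of tube_green in the frame of violet_rack between -0.05 and -0.018 m and y of tube_green in the frame of violet_rack between 0.001 and 0.033 m and z of tube_green in the frame of violet_rack below 0.03 m) or (x of tube_red in the frame of violet_rack between -0.05 and -0.018 m and y of tube_red in the frame of violet_rack between 0.001 and 0.033 m and z of tube_red in the frame of violet_rack below 0.03 m) or (x of tube_blue in the frame of violet_rack between -0.05 and -0.018 m and y of tube_blue in the frame of violet_rack between 0.001 and 0.033 m and z of tube_blue in the frame of violet_rack below 0.03 m) or (x of tube_yellow in the frame of violet_rack between -0.05 and -0.018 m and y of tube_yellow in the frame of violet_rack between 0.001 and 0.033 m and z of tube_yellow in the frame of violet_rack below 0.03 m))) or (((x of tube_green in the frame of carrier between -0.018 and 0.018 m and y of tube_green in the frame of carrier between -0.084 and -0.048 m and z of tube_green in the frame of carrier below 0.03 m) or (x of tube_red in the frame of carrier between -0.018 and 0.018 m and y of tube_red in the frame of carrier between -0.084 and -0.048 m and z of tube_red in the frame of carrier below 0.03 m) or (x of tube_blue in the frame of carrier between -0.018 and 0.018 m and y of tube_blue in the frame of carrier between -0.084 and -0.048 m and z of tube_blue in the frame of carrier below 0.03 m) or (x of tube_yellow in the frame of carrier between -0.018 and 0.018 m and y of tube_yellow in the frame of carrier between -0.084 and -0.048 m and z of tube_yellow in the frame of carrier below 0.03 m)) and ((x of tube_green in the frame of violet_rack between -0.05 and -0.018 m and y of tube_green in the frame of violet_rack between 0.035 and 0.067 m and z of tube_green in the frame of violet_rack below 0.03 m) or (x of tube_red in the frame of violet_rack between -0.05 and -0.018 m and y of tube_red in the frame of violet_rack between 0.035 and 0.067 m and z of tube_red in the frame of violet_rack below 0.03 m) or (x of tube_blue in the frame of violet_rack between -0.05 and -0.018 m and y of tube_blue in the frame of violet_rack between 0.035 and 0.067 m and z of tube_blue in the frame of violet_rack below 0.03 m) or (x of tube_yellow in the frame of violet_rack between -0.05 and -0.018 m and y of tube_yellow in the frame of violet_rack between 0.035 and 0.067 m and z of tube_yellow in the frame of violet_rack below 0.03 m)))).
It fails at once if a coloured-cap tube is put into a spare hole of the violet rack ((x of tube_green in the frame of violet_rack between -0.017 and 0.051 m and y of tube_green in the frame of violet_rack between -0.068 and 0.068 m and z of tube_green in the frame of violet_rack below 0.03 m) or (x of tube_red in the frame of violet_rack between -0.017 and 0.051 m and y of tube_red in the frame of violet_rack between -0.068 and 0.068 m and z of tube_red in the frame of violet_rack below 0.03 m) or (x of tube_blue in the frame of violet_rack between -0.017 and 0.051 m and y of tube_blue in the frame of violet_rack between -0.068 and 0.068 m and z of tube_blue in the frame of violet_rack below 0.03 m) or (x of tube_yellow in the frame of violet_rack between -0.017 and 0.051 m and y of tube_yellow in the frame of violet_rack between -0.068 and 0.068 m and z of tube_yellow in the frame of violet_rack below 0.03 m)).
It fails at once if a tube is tipped over (more than 0.6 rad from upright) (angle between any of tube_green, tube_red, tube_blue, tube_yellow, tube_white's own z axis and vertical above 0.6 rad).
It fails at once if the white-capped tube is lifted or pulled from its hole (moved more than 25 mm) (distance of tube_white from where it was at the start of the episode above 0.025 m).
It fails at once if the bottle, timer or film roll is moved more than 30 mm (distance of any of reagent, timer, film_roll from where it was at the start of the episode above 0.03 m).
It also fails if it takes over 109 s, if anything falls off the work surface, if the arm or the gripper's body presses on something with over 40 N, if the wrist force passes 120 N, or if a joint passes its speed limit or range.

## Working session

There is one attempt and no reset: what is moved stays moved. The work goes in short steps, Python scripts to look and compute and a tool call to move; the robot and the scene stay as the last step left them, time stands still between calls to the robot, and variables do not carry over. Pictures are saved under pics/ and viewed, at most 14 in all, crops included, and the job is handed in when it is done.

```bash
ls; mkdir -p pics
```

Run:
```python
from plant import ctrl
import cv2
for n in("scene","top"):
    c=ctrl.camera(n); cv2.imwrite(f"pics/{n}0.png",c["frame"]); print(n,c["mtx"].tolist(),c["k1"],c["pose"].round(3).tolist())
s=ctrl.read_state(); print(s["eef_pos"],s["ee_rot"],s["time_s"])
```

```text
pics
plant.py
scene [[362.4999412523855, 0.0, 321.2383594900915], [0.0, 362.4999412523855, 196.78310056479663], [0.0, 0.0, 1.0]] 0.020632939102273415 [[-0.999, 0.01, -0.037, 0.548], [0.034, 0.661, -0.75, 0.629], [0.017, -0.75, -0.661, 0.608], [0.0, 0.0, 0.0, 1.0]]
top [[379.42254339527756, 0.0, 323.8039772834959], [0.0, 379.42254339527756, 197.59883730462252], [0.0, 0.0, 1.0]] -0.05329121532977118 [[0.009, -0.996, 0.093, 0.422], [-1.0, -0.009, -0.0, -0.013], [0.001, -0.093, -0.996, 1.077], [0.0, 0.0, 0.0, 1.0]]
[0.18064024 0.59767501 0.24944499] [-3.30741575e-04  1.46364738e-01  9.89230195e-01 -9.35381454e-04] 0.1
```

View pics/scene0.png

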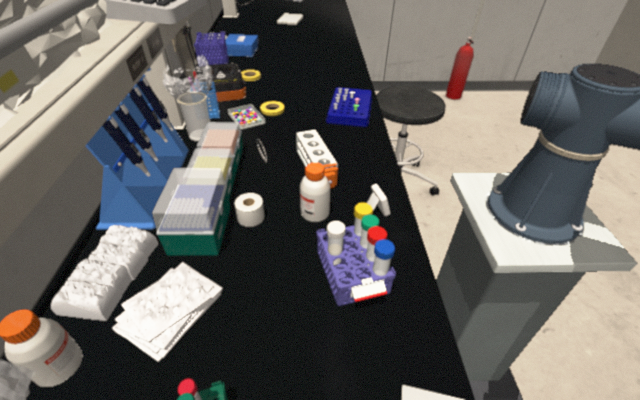

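View pics/top0.png

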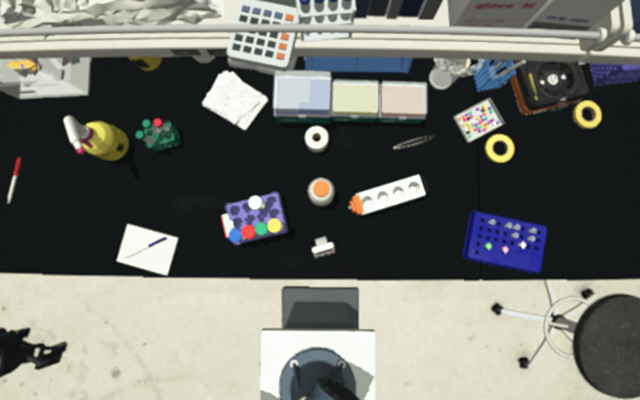

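The label tag is at left beside blue, so the series is blue (strongest), red, green, yellow. The carrier's nose is at pixel (356,205) in the top view. I'll enlarge that area.

Run:
```python
import cv2
f=cv2.imread("pics/top0.png")[165:265,210:440]
f=cv2.resize(f[:, :],None,fx=3.4,fy=3.4,interpolation=cv2.INTER_CUBIC); cv2.imwrite("pics/crop0.png",f)
```

```text
(no output)
```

View pics/crop0.png

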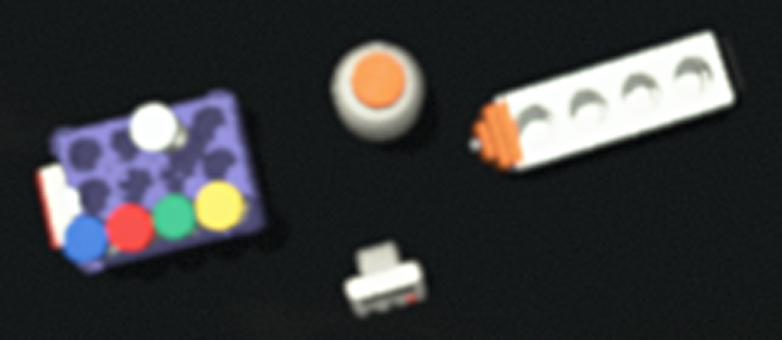

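Create h.py:
```python
import numpy as np, cv2
from plant import ctrl
from scipy.spatial.transform import Rotation as R
def snap(n,fn=None):
    c=ctrl.camera(n)
    if fn: cv2.imwrite(fn,c["frame"])
    return c
def ray(c,uv,z):
    uv=np.array(uv,float).reshape(-1,1,2)
    p=cv2.undistortPoints(uv,c["mtx"],np.array([c["k1"],0,0,0.]))[:,0]
    P=np.array(c["pose"]); d=np.c_[p,np.ones(len(p))]@P[:3,:3].T
    return P[:3,3]+d*((z-P[2,3])/d[:,2])[:,None]
def fit(model,meas):
    """2D rigid: returns xy, yaw, residuals mm"""
    m=np.array(model,float);w=np.array(meas)[:,:2];mc=m.mean(0);wc=w.mean(0)
    a=m-mc;b=w-wc
    th=np.arctan2((a[:,0]*b[:,1]-a[:,1]*b[:,0]).sum(),(a*b).sum())
    r=np.array([[np.cos(th),-np.sin(th)],[np.sin(th),np.cos(th)]])
    t=wc-r@mc
    return t,th,((m@r.T+t-w)*1e3).round(1)
def tool(target,yaw=None):
    """shift in tool axes to world target, yaw: wanted direction of tool y in world"""
    s=ctrl.read_state();q=s["ee_rot"];M=R.from_quat([q[1],q[2],q[3],q[0]]).as_matrix()
    y=M[:,1];cur=np.arctan2(y[1],y[0])
    print("t",round(s["time_s"],2),"pos",s["eef_pos"].round(4),"shift",(M.T@(np.array(target)-s["eef_pos"])).round(4),"tooly",round(cur,4),"tilt",M[:,2].round(4))
    if yaw is not None:
        d=(yaw-cur+np.pi/2)%np.pi-np.pi/2; print("turn rz (tool) ",round(-d,4), "q6",s["qpos"][5].round(3))
```

Run:
```python
from h import *
c=snap("top");f=cv2.cvtColor(c["frame"],cv2.COLOR_BGR2HSV)
H={'blue':(100,115),'red':(174,180),'green':(70,85),'yellow':(20,32)}
o=lambda p:((np.array(p)+.5)/3.4-.5+[210,165])
man={'blue':(86,240),'red':(129,228),'green':(174,217),'yellow':(219,206)}
pts=[]
for k,p in man.items():
    u=o(p);x,y=u.round().astype(int);hv=int(f[y,x,0])
    d=np.abs((f[...,0].astype(int)-hv+90)%180-90)
    m=(d<6)&(f[...,1]>120)&(f[...,2]>60);yy,xx=np.nonzero(m[y-8:y+9,x-8:x+9]);cc=[xx.mean()+x-8,yy.mean()+y-8]
    print(k,hv,u.round(1),np.round(cc,1),len(xx)); pts.append(u)
w=ray(c,pts,.122);print(w.round(4))
print(fit([(-.034,.051),(-.034,.017),(-.034,-.017),(-.034,-.051)],w), ray(c,[o((153,127))],.122))
hol=[(535,122),(587,108),(639,94),(692,77)]
w=ray(c,[o(p) for p in hol],.06);print(w.round(4),fit([(0,.066),(0,.022),(0,-.022),(0,-.066)],w))
w=ray(c,[o(p) for p in [(497,100),(714,33),(734,100),(520,168)]],.062);print(w.round(4),w.mean(0))
```

```text
blue 108 [234.9 235.2] [234.5 235.3] 143
red 1 [247.6 231.7] [248.1 231.8] 145
green 78 [260.8 228.5] [260.9 228.4] 121
yellow 29 [274.1 225.2] [274.2 225.4] 139
[[0.4144 0.2092 0.122 ]
 [0.4236 0.1775 0.122 ]
 [0.432  0.1443 0.122 ]
 [0.4404 0.1112 0.122 ]]
(array([0.46045605, 0.16925914]), np.float64(0.2588919753273785), array([[ 0.2,  0.7],
       [-0.3, -0.5],
       [-0.1, -0.2],
       [ 0.2,  0.1]])) [[0.49857158 0.16155153 0.122     ]]
[[ 0.5102 -0.1296  0.06  ]
 [ 0.5217 -0.1709  0.06  ]
 [ 0.5332 -0.2124  0.06  ]
 [ 0.5472 -0.2549  0.06  ]] (array([ 0.52804954, -0.19195303]), np.float64(0.28569648938294256), array([[-0.7,  0.9],
       [ 0.2,  0.1],
       [ 1.1, -0.7],
       [-0.5, -0.3]]))
[[ 0.5272 -0.0993  0.062 ]
 [ 0.5825 -0.2726  0.062 ]
 [ 0.5289 -0.2878  0.062 ]
 [ 0.4735 -0.1175  0.062 ]] [ 0.5280143  -0.19428616  0.062     ]
```

Caps and white tube agree with the rack geometry to under 1 mm. I'll look at the carrier closer with the wrist camera first.

Run:
```python
from h import *
tool([.50,-.10,.30],.30)
tool([.44,.111,.27],.259)
s=ctrl.read_state();print(s["qpos"]);c=snap("wrist");q=s["ee_rot"];M=R.from_quat([q[1],q[2],q[3],q[0]]).as_matrix();P=c["pose"]
print(M.round(3),"cam in tool",(M.T@(P[:3,3]-s["eef_pos"])).round(4),(M.T@P[:3,2]).round(3))
```

```text
t 0.15 pos [0.1807 0.5978 0.2495] shift [-0.5077 -0.5755 -0.0496] tooly 1.277 tilt [-8.0e-04 -1.5e-03 -1.0e+00]
turn rz (tool)  0.977 q6 -0.178
t 0.15 pos [0.1807 0.5978 0.2495] shift [-0.3891 -0.3908 -0.0199] tooly 1.277 tilt [-8.0e-04 -1.5e-03 -1.0e+00]
turn rz (tool)  1.018 q6 -0.178
[ 1.09852114e+00  5.28261382e-01  1.43362514e+00  3.67710054e-05
  1.18143687e+00 -1.78498532e-01]
[[-0.957  0.29  -0.001]
 [ 0.29   0.957 -0.002]
 [ 0.    -0.002 -1.   ]] cam in tool [ 0.0705  0.0009 -0.1231] [-0.282  0.     0.959]
```

Emit:
step_hand(
  increments=[
    {"tx": -0.01,"ty": -0.01,"tz": -0.003,"drz": 0.05},
    {"tx": -0.03,"ty": -0.035,"tz": -0.01,"drz": 0.15},
    {"tx": -0.055,"ty": -0.063,"tz": -0.015,"drz": 0.25},
    {"tx": -0.08,"ty": -0.091,"tz": -0.02,"drz": 0.36},
    {"tx": -0.105,"ty": -0.119,"tz": -0.025,"drz": 0.47},
    {"tx": -0.13,"ty": -0.147,"tz": -0.03,"drz": 0.58},
    {"tx": -0.155,"ty": -0.175,"tz": -0.035,"drz": 0.69},
    {"tx": -0.18,"ty": -0.203,"tz": -0.04,"drz": 0.8},
    {"tx": -0.205,"ty": -0.231,"tz": -0.045,"drz": 0.9},
    {"tx": -0.23,"ty": -0.26,"tz": -0.05,"drz": 0.977},
  ],
  aperture=0.06,
)

```text
time_s: 1.03
eef_pos: [0.3261, 0.2812, 0.3006]
ee_rot: [0.0, 0.595, 0.804, 0.0]
contact_force: [1.1, 0.1, 0.4]
finger_gap: 0.0601
gripper_force: 0.0
```

```bash
python3 -c "
from h import *
tool([.50,-.10,.30],.30)"
```

```text
t 1.03 pos [0.3261 0.2812 0.3006] shift [-0.4153  0.0552  0.0006] tooly 0.2959 tilt [ 4.e-04  2.e-04 -1.e+00]
turn rz (tool)  -0.0041 q6 0.155
```

Emit:
step_hand(
  increments=[
    {"tx": -0.04,"ty": 0.006},
    {"tx": -0.08,"ty": 0.011},
    {"tx": -0.12,"ty": 0.017},
    {"tx": -0.16,"ty": 0.022},
    {"tx": -0.2,"ty": 0.028},
    {"tx": -0.24,"ty": 0.033},
    {"tx": -0.28,"ty": 0.039},
    {"tx": -0.32,"ty": 0.044},
    {"tx": -0.36,"ty": 0.05},
    {"tx": -0.39,"ty": 0.055},
  ],
)

```text
time_s: 1.87
eef_pos: [0.4947, -0.0768, 0.3004]
ee_rot: [0.001, 0.594, 0.804, -0.0]
contact_force: [0.7, 0.2, 0.1]
finger_gap: 0.0598
gripper_force: 0.0
```

Emit:
step_hand(
  increments=[
    {"tx": -0.015},
    {"tx": -0.02},
    {"tx": -0.02},
    {"tx": -0.02},
    {"tx": -0.02},
  ],
)

```text
time_s: 2.28
eef_pos: [0.4984, -0.0908, 0.3002]
ee_rot: [-0.001, 0.593, 0.805, 0.0]
contact_force: [-0.1, 0.6, 0.1]
finger_gap: 0.0601
gripper_force: 0.0
```

```bash
python3 -c "
from h import *
tool([.50,-.10,.30],.30)
c=snap('wrist')
import pickle;pickle.dump(c,open('w1.pkl','wb'))
cv2.imwrite('pics/w1.png',cv2.resize(c['frame'],(800,500),interpolation=cv2.INTER_CUBIC))"
```

```text
t 2.28 pos [ 0.4984 -0.0908  0.3002] shift [-0.0093 -0.0012  0.0002] tooly 0.3017 tilt [-0.0012  0.0011 -1.    ]
turn rz (tool)  0.0017 q6 -0.703
```

View pics/w1.png

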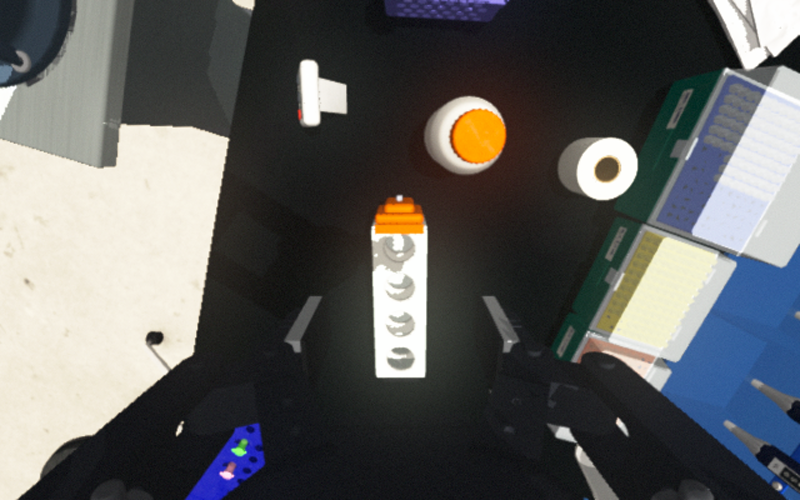

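The wrist view shows the carrier from (373,233) to (425,377), with its holes at x≈400. I'll crop it.

```bash
python3 -c "
import cv2,pickle
f=pickle.load(open('w1.pkl','rb'))['frame'][150:310,270:370]
f=cv2.rotate(cv2.resize(f,None,fx=5,fy=5,interpolation=cv2.INTER_CUBIC),cv2.ROTATE_90_COUNTERCLOCKWISE)
cv2.imwrite('pics/w1c.png',f)"
```

```text
(no output)
```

View pics/w1c.png

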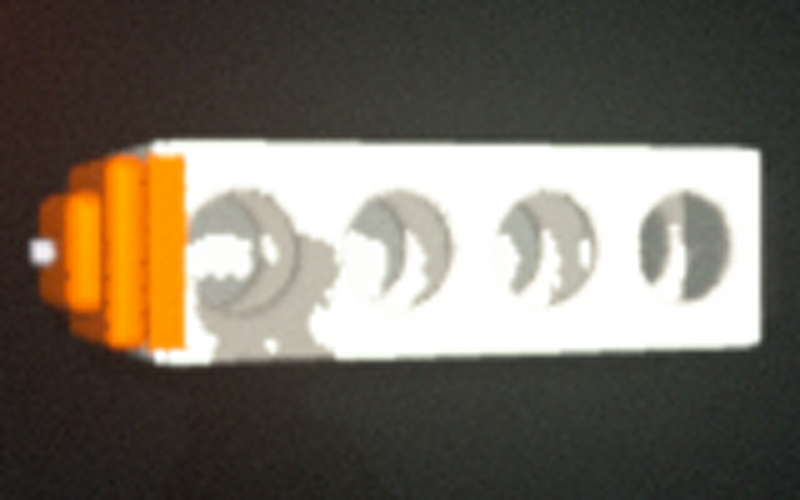

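```bash
python3 -c "
from h import *
import pickle;c=pickle.load(open('w1.pkl','rb'))
o=lambda L:[((499-Y+.5)/5-.5+270,(X+.5)/5-.5+150) for X,Y in L]
w=ray(c,o([(242,252),(399,250),(548,248),(684,246)]),.062);print(w.round(4),fit([(0,.066),(0,.022),(0,-.022),(0,-.066)],w))
w=ray(c,o([(155,142),(760,150),(760,347),(155,363)]),.062);print(w.round(4),w.mean(0));d=(w[0]+w[3]-w[1]-w[2])/2;print(np.arctan2(-d[0],d[1]),np.hypot(*d[:2]))
# rack caps expected positions, both yaw
r=lambda p,t,th:np.array(t)+np.array([[np.cos(th),-np.sin(th)],[np.sin(th),np.cos(th)]])@p
for y in(-.051,-.017,.017,.051):print(y,r(np.array([-.034,y]),[.4605,.1693],.259).round(4))
tool([.4404,.1112,.27],.259)
"
```

```text
[[ 0.5083 -0.128   0.062 ]
 [ 0.5216 -0.1695  0.062 ]
 [ 0.5352 -0.2116  0.062 ]
 [ 0.5484 -0.2525  0.062 ]] (array([ 0.52835851, -0.19039468]), np.float64(0.31205168560885643), array([[-0.2,  0.4],
       [-0. ,  0. ],
       [-0. ,  0.2],
       [ 0.2, -0.7]]))
[[ 0.528  -0.0978  0.062 ]
 [ 0.5823 -0.2685  0.062 ]
 [ 0.5281 -0.2854  0.062 ]
 [ 0.4747 -0.1144  0.062 ]] [ 0.52828558 -0.19150746  0.062     ]
0.30542556066293713 0.1791479880476365
-0.051 [0.4407 0.1113]
-0.017 [0.432  0.1442]
0.017 [0.4233 0.177 ]
0.051 [0.4146 0.2099]
t 2.33 pos [ 0.4986 -0.0908  0.3004] shift [0.2102 0.0045 0.0305] tooly 0.302 tilt [-8.e-04  7.e-04 -1.e+00]
turn rz (tool)  0.043 q6 -0.703
```

Emit:
step_hand(
  increments=[
    {"tx": 0.012,"tz": 0.002,"drz": 0.01},
    {"tx": 0.04,"ty": 0.001,"tz": 0.006,"drz": 0.02},
    {"tx": 0.07,"ty": 0.001,"tz": 0.01,"drz": 0.03},
    {"tx": 0.1,"ty": 0.002,"tz": 0.015,"drz": 0.04},
    {"tx": 0.13,"ty": 0.003,"tz": 0.02,"drz": 0.043},
    {"tx": 0.16,"ty": 0.003,"tz": 0.025,"drz": 0.043},
    {"tx": 0.185,"ty": 0.004,"tz": 0.03,"drz": 0.043},
    {"tx": 0.203,"ty": 0.005,"tz": 0.03,"drz": 0.043},
    {"tx": 0.21,"ty": 0.005,"tz": 0.03,"drz": 0.043},
    {"tx": 0.21,"ty": 0.005,"tz": 0.03,"drz": 0.043},
  ],
)

```text
time_s: 3.17
eef_pos: [0.441, 0.1113, 0.2706]
ee_rot: [-0.0, 0.609, 0.793, 0.0]
contact_force: [0.0, -0.2, 0.5]
finger_gap: 0.06
gripper_force: 0.0
```

Emit:
step_hand(
  increments=[
    {},
    {},
    {},
    {},
  ],
)

```text
time_s: 3.5
eef_pos: [0.4427, 0.1085, 0.2704]
ee_rot: [0.0, 0.611, 0.791, 0.0]
contact_force: [1.0, 0.0, -0.2]
finger_gap: 0.0601
gripper_force: 0.0
```

```bash
python3 -c "
from h import *
tool([.4407,.1113,.112],.259)
c=snap('wrist')
import pickle;pickle.dump(c,open('w2.pkl','wb'))
cv2.imwrite('pics/w2.png',cv2.resize(c['frame'],(800,500),interpolation=cv2.INTER_CUBIC))"
```

```text
t 3.5 pos [0.4427 0.1085 0.2704] shift [ 0.0032 -0.0013  0.1584] tooly 0.2555 tilt [ 4.e-04 -2.e-04 -1.e+00]
turn rz (tool)  -0.0035 q6 -0.261
```

View pics/w2.png

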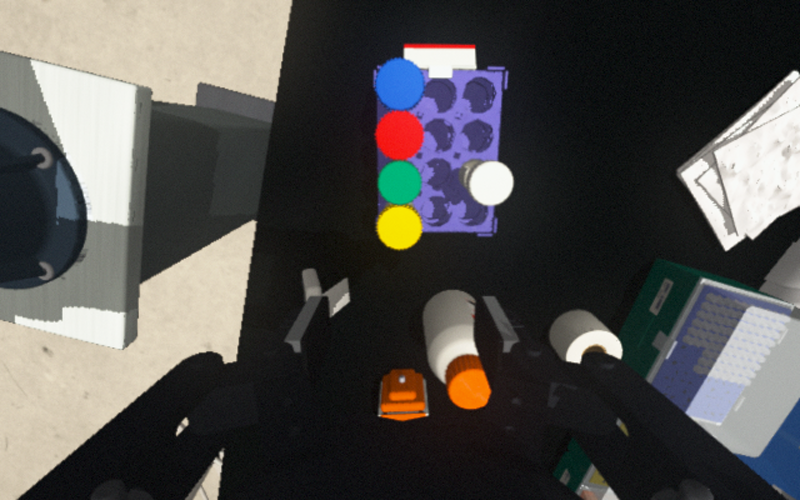

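The wrist view shows yellow (400,228), green (400,182), red (399,135), blue (399,84) and white (491,183). I'll check them against the top-camera estimate.

```bash
python3 -c "
from h import *
import pickle;c=pickle.load(open('w2.pkl','rb'))
w=ray(c,[((x+.5)/1.25-.5,(y+.5)/1.25-.5) for x,y in [(400,228),(400,182),(399,135),(399,84),(491,183)]],.122);print(w.round(4))
print(fit([(-.034,-.051),(-.034,-.017),(-.034,.017),(-.034,.051),(.034,-.017)],w))
tool([.4407,.1113,.112],.259)
"
```

```text
[[0.4418 0.1128 0.122 ]
 [0.4331 0.1465 0.122 ]
 [0.424  0.1785 0.122 ]
 [0.4155 0.2113 0.122 ]
 [0.4981 0.1628 0.122 ]]
(array([0.46136179, 0.17089225]), np.float64(0.25806532069456856), array([[-0.3,  0.1],
       [-0.2, -0.7],
       [ 0.1,  0.1],
       [-0.1,  0.2],
       [ 0.5,  0.3]]))
t 3.55 pos [0.4426 0.1086 0.2704] shift [ 0.0031 -0.0012  0.1584] tooly 0.2556 tilt [ 2.e-04 -1.e-04 -1.e+00]
turn rz (tool)  -0.0034 q6 -0.261
```

Emit:
step_hand(
  increments=[
    {"tx": 0.001,"tz": 0.01,"drz": -0.003},
    {"tx": 0.003,"ty": -0.001,"tz": 0.035,"drz": -0.003},
    {"tx": 0.0035,"ty": -0.001,"tz": 0.065,"drz": -0.003},
    {"tx": 0.0035,"ty": -0.001,"tz": 0.09,"drz": -0.003},
    {"tx": 0.0035,"ty": -0.001,"tz": 0.105,"drz": -0.003},
    {"tx": 0.0035,"ty": -0.001,"tz": 0.115,"drz": -0.003},
    {"tx": 0.0035,"ty": -0.001,"tz": 0.115,"drz": -0.003},
    {"tx": 0.0035,"ty": -0.001,"tz": 0.115,"drz": -0.003},
    {"tx": 0.0035,"ty": -0.001,"tz": 0.115,"drz": -0.003},
  ],
)

```text
time_s: 4.3
eef_pos: [0.4411, 0.1122, 0.1558]
ee_rot: [0.001, 0.61, 0.793, 0.0]
contact_force: [-0.0, 0.2, 0.1]
finger_gap: 0.0604
gripper_force: 0.0
```

```bash
python3 -c "
from h import *
tool([.4412,.112,.110],.2585)"
```

```text
t 4.3 pos [0.4411 0.1122 0.1558] shift [-0.0002 -0.      0.0458] tooly 0.2594 tilt [ 0.0013 -0.     -1.    ]
turn rz (tool)  0.0009 q6 -0.257
```

Aligned. I'll descend and close.

Emit:
step_hand(
  increments=[
    {"tz": 0.01},
    {"tz": 0.025},
    {"tz": 0.038},
    {"tz": 0.045},
    {"tz": 0.046},
    {"tz": 0.046},
  ],
  aperture=0.06,
)

```text
time_s: 4.8
eef_pos: [0.4407, 0.1125, 0.1097]
ee_rot: [0.0, 0.61, 0.793, 0.0]
contact_force: [0.4, -0.4, -0.1]
finger_gap: 0.0599
gripper_force: 0.0
```

Emit:
step_hand(
  increments=[
    {},
    {},
    {},
    {},
    {},
    {},
    {},
    {},
  ],
  aperture=0.02,
  clamp_n=40,
)

```text
time_s: 5.47
eef_pos: [0.4411, 0.1126, 0.1099]
ee_rot: [0.001, 0.609, 0.793, 0.001]
contact_force: [0.3, 0.3, 6.7]
finger_gap: 0.0326
gripper_force: 39.6
```

Emit:
step_hand(
  increments=[
    {"tz": -0.006},
    {"tz": -0.02},
    {"tz": -0.04},
    {"tz": -0.06},
    {"tz": -0.08},
    {"tz": -0.1},
    {"tz": -0.12},
    {"tz": -0.14},
    {"tz": -0.155},
    {"tz": -0.165},
  ],
)

```text
time_s: 6.3
eef_pos: [0.4403, 0.1126, 0.276]
ee_rot: [0.001, 0.609, 0.793, 0.0]
contact_force: [-0.2, -0.1, 0.1]
finger_gap: 0.0326
gripper_force: 40.1
```

```bash
python3 -c "
from h import *
tool([.5081,-.128,.275],.307)
c=snap('scene')
cv2.imwrite('pics/s3.png',cv2.resize(c['frame'][120:330,200:480],None,fx=2.8,fy=2.8,interpolation=cv2.INTER_CUBIC))"
```

```text
t 6.3 pos [0.4403 0.1126 0.276 ] shift [-0.2499  0.0037  0.0011] tooly 0.2601 tilt [ 0.0014 -0.     -1.    ]
turn rz (tool)  -0.0469 q6 -0.257
```

View pics/s3.png

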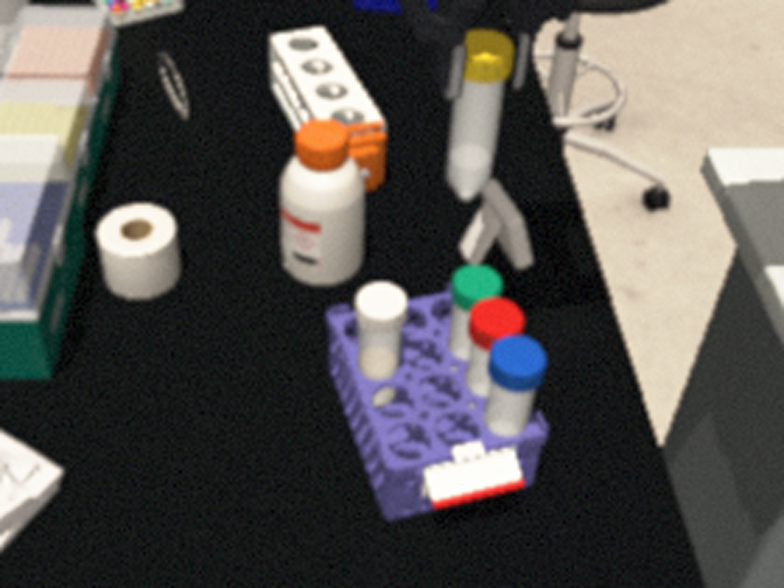

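The yellow tube hangs upright in the jaws at (480,110) and the others are undisturbed. Next I carry it over the nose hole.

Emit:
step_hand(
  increments=[
    {"tx": -0.01,"drz": -0.005},
    {"tx": -0.03,"drz": -0.01},
    {"tx": -0.06,"ty": 0.001,"drz": -0.02},
    {"tx": -0.09,"ty": 0.001,"drz": -0.03},
    {"tx": -0.12,"ty": 0.002,"drz": -0.04},
    {"tx": -0.15,"ty": 0.002,"drz": -0.047},
    {"tx": -0.18,"ty": 0.003,"drz": -0.047},
    {"tx": -0.21,"ty": 0.003,"drz": -0.047},
    {"tx": -0.235,"ty": 0.004,"drz": -0.047},
    {"tx": -0.247,"ty": 0.004,"drz": -0.047},
  ],
)

```text
time_s: 7.18
eef_pos: [0.5082, -0.128, 0.2736]
ee_rot: [0.0, 0.592, 0.806, -0.0]
contact_force: [0.3, -0.2, -0.5]
finger_gap: 0.0333
gripper_force: 40.1
```

Emit:
step_hand(
  increments=[
    {"tx": -0.003},
    {"tx": -0.003},
    {"tx": -0.003},
    {"tx": -0.003},
    {"tx": -0.003},
  ],
)

```text
time_s: 7.6
eef_pos: [0.5081, -0.1265, 0.2743]
ee_rot: [-0.0, 0.59, 0.807, 0.0]
contact_force: [-0.2, 0.1, -1.0]
finger_gap: 0.0328
gripper_force: 40.1
```

```bash
python3 -c "
from h import *
tool([.5081,-.128,.275],.307)"
```

```text
t 7.6 pos [ 0.5081 -0.1265  0.2743] shift [-0.0014 -0.0005 -0.0007] tooly 0.3087 tilt [-6.e-04  6.e-04 -1.e+00]
turn rz (tool)  0.0017 q6 -0.766
```

Emit:
step_hand(
  increments=[
    {"tx": -0.001,"tz": 0.01},
    {"tx": -0.0015,"tz": 0.03},
    {"tx": -0.0015,"ty": -0.0005,"tz": 0.05},
    {"tx": -0.0015,"ty": -0.0005,"tz": 0.068},
    {"tx": -0.0015,"ty": -0.0005,"tz": 0.078},
    {"tx": -0.0015,"ty": -0.0005,"tz": 0.08},
    {"tx": -0.0015,"ty": -0.0005,"tz": 0.08},
    {"tx": -0.0015,"ty": -0.0005,"tz": 0.08},
  ],
)

```text
time_s: 8.27
eef_pos: [0.5091, -0.1297, 0.1948]
ee_rot: [0.001, 0.591, 0.807, 0.0]
contact_force: [0.3, -0.3, -1.4]
finger_gap: 0.0326
gripper_force: 40.1
```

```bash
python3 -c "
from h import *
tool([.5081,-.128,.113],.307)
c=snap('scene')
cv2.imwrite('pics/s4.png',cv2.resize(c['frame'][100:220,270:400],None,fx=4.6,fy=4.6,interpolation=cv2.INTER_CUBIC))"
```

```text
t 8.27 pos [ 0.5091 -0.1297  0.1948] shift [ 0.002  -0.0005  0.0818] tooly 0.3072 tilt [ 1.e-03 -5.e-04 -1.e+00]
turn rz (tool)  0.0002 q6 -0.769
```

View pics/s4.png

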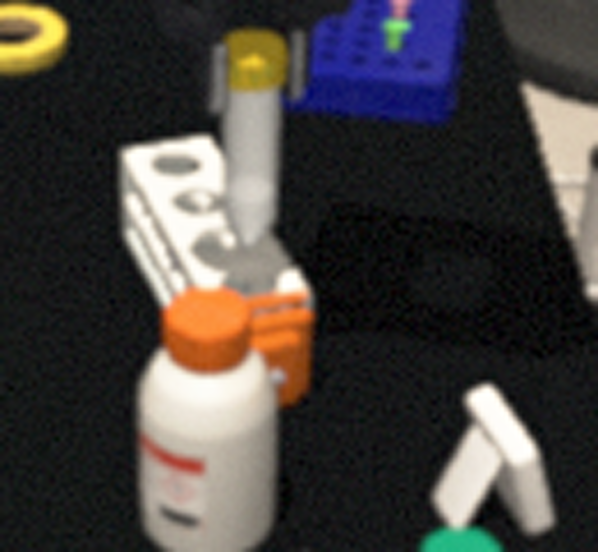

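The tip is just above the nose hole, at (250,240). I'll insert in stages and watch the force.

Emit:
step_hand(
  increments=[
    {"tx": 0.001,"ty": -0.0005,"tz": 0.008},
    {"tx": 0.0015,"ty": -0.0005,"tz": 0.018},
    {"tx": 0.0015,"ty": -0.0005,"tz": 0.028},
    {"tx": 0.0015,"ty": -0.0005,"tz": 0.038},
    {"tx": 0.0015,"ty": -0.0005,"tz": 0.045},
    {"tx": 0.0015,"ty": -0.0005,"tz": 0.045},
  ],
)

```text
time_s: 8.82
eef_pos: [0.5068, -0.1279, 0.1473]
ee_rot: [-0.002, 0.591, 0.807, -0.0]
contact_force: [-0.4, 0.1, -0.7]
finger_gap: 0.0328
gripper_force: 40.1
```

```bash
python3 -c "
from h import *
tool([.5081,-.128,.113],.307)"
```

```text
t 8.82 pos [ 0.5068 -0.1279  0.1473] shift [-0.0006  0.0013  0.0342] tooly 0.3069 tilt [-0.0031  0.0016 -1.    ]
turn rz (tool)  -0.0001 q6 -0.768
```

Emit:
step_hand(
  increments=[
    {"tz": 0.006},
    {"ty": 0.0005,"tz": 0.014},
    {"ty": 0.0005,"tz": 0.022},
    {"ty": 0.0005,"tz": 0.029},
    {"ty": 0.0005,"tz": 0.032},
    {"ty": 0.0005,"tz": 0.033},
    {"ty": 0.0005,"tz": 0.033},
  ],
)

```text
time_s: 9.4
eef_pos: [0.508, -0.1281, 0.1159]
ee_rot: [-0.0, 0.591, 0.807, -0.0]
contact_force: [-0.0, 0.3, -1.3]
finger_gap: 0.0326
gripper_force: 40.1
```

```bash
python3 -c "
from h import *
tool([.5081,-.128,.113],.307)"
```

```text
t 9.4 pos [ 0.508  -0.1281  0.1159] shift [0.     0.0001 0.0029] tooly 0.307 tilt [-7.e-04  3.e-04 -1.e+00]
turn rz (tool)  0.0 q6 -0.767
```

Almost down and no side force. I'll release, rise and go for green.

Emit:
step_hand(
  increments=[
    {"tz": 0.002},
    {"tz": 0.002},
    {"tz": 0.002},
  ],
)

```text
time_s: 9.65
eef_pos: [0.5083, -0.1282, 0.1145]
ee_rot: [0.0, 0.591, 0.807, 0.0]
contact_force: [-0.0, 0.3, -0.9]
finger_gap: 0.0329
gripper_force: 40.1
```

Emit:
step_hand(
  increments=[
    {},
    {},
    {},
    {},
    {},
  ],
  aperture=0.06,
)

```text
time_s: 10.07
eef_pos: [0.5082, -0.1282, 0.1144]
ee_rot: [0.0, 0.591, 0.807, 0.0]
contact_force: [0.6, 0.3, -0.4]
finger_gap: 0.0598
gripper_force: 0.0
```

Emit:
step_hand(
  increments=[
    {"tz": -0.01},
    {"tz": -0.03},
    {"tz": -0.05},
    {"tz": -0.07},
    {"tz": -0.085},
    {"tz": -0.092},
    {"tz": -0.092},
  ],
)

```text
time_s: 10.65
eef_pos: [0.5092, -0.1286, 0.2085]
ee_rot: [0.002, 0.591, 0.807, 0.0]
contact_force: [-0.5, -0.1, -0.3]
finger_gap: 0.0597
gripper_force: 0.0
```

```bash
python3 -c "
from h import *
tool([.4325,.1452,.205],.2585)
c=snap('scene')
cv2.imwrite('pics/s5.png',cv2.resize(c['frame'][100:220,270:400],None,fx=4.6,fy=4.6,interpolation=cv2.INTER_CUBIC))"
```

```text
t 10.65 pos [ 0.5092 -0.1286  0.2085] shift [0.2842 0.0097 0.0026] tooly 0.3072 tilt [ 0.0041 -0.002  -1.    ]
turn rz (tool)  0.0487 q6 -0.767
```

View pics/s5.png

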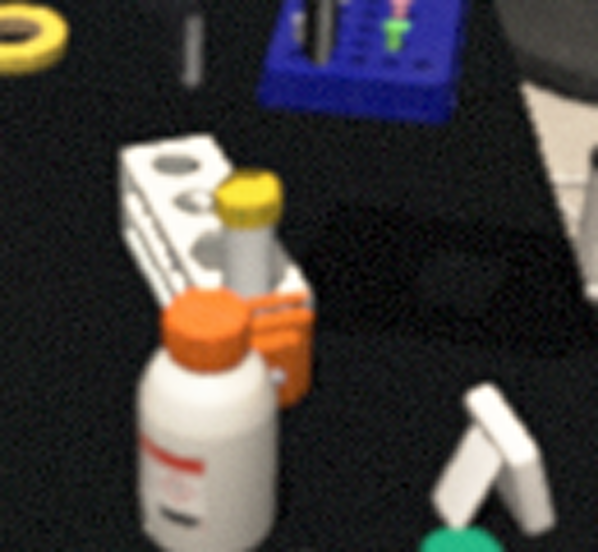

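Yellow stands upright and seated in the nose hole. Next is green.

Emit:
step_hand(
  increments=[
    {"tx": 0.012,"drz": 0.01},
    {"tx": 0.04,"ty": 0.001,"drz": 0.02},
    {"tx": 0.075,"ty": 0.002,"drz": 0.03},
    {"tx": 0.11,"ty": 0.003,"drz": 0.04},
    {"tx": 0.145,"ty": 0.004,"drz": 0.049},
    {"tx": 0.18,"ty": 0.006,"drz": 0.049},
    {"tx": 0.215,"ty": 0.007,"drz": 0.049},
    {"tx": 0.248,"ty": 0.008,"tz": 0.001,"drz": 0.049},
    {"tx": 0.273,"ty": 0.009,"tz": 0.002,"drz": 0.049},
    {"tx": 0.284,"ty": 0.0095,"tz": 0.003,"drz": 0.049},
  ],
)

```text
time_s: 11.53
eef_pos: [0.4289, 0.1479, 0.2022]
ee_rot: [-0.002, 0.609, 0.793, -0.001]
contact_force: [-0.7, -0.5, 0.4]
finger_gap: 0.0601
gripper_force: 0.0
```

Emit:
step_hand(
  increments=[
    {"tz": 0.015},
    {"tz": 0.035},
    {"tz": 0.048},
    {"tz": 0.05},
    {"tz": 0.05},
    {"tz": 0.05},
    {"tz": 0.05},
  ],
)

```text
time_s: 12.12
eef_pos: [0.432, 0.1452, 0.1538]
ee_rot: [0.0, 0.61, 0.792, 0.0]
contact_force: [-0.5, -0.5, 1.0]
finger_gap: 0.0598
gripper_force: 0.0
```

```bash
python3 -c "
from h import *
tool([.4325,.1452,.11],.2585)"
```

```text
t 12.12 pos [0.432  0.1452 0.1538] shift [-0.0001  0.0004  0.0438] tooly 0.2575 tilt [ 0.0012  0.     -1.    ]
turn rz (tool)  -0.001 q6 -0.179
```

Emit:
step_hand(
  increments=[
    {"tz": 0.01},
    {"tz": 0.025},
    {"tz": 0.037},
    {"tz": 0.043},
    {"tz": 0.044},
    {"tz": 0.044},
  ],
  aperture=0.06,
)

```text
time_s: 12.62
eef_pos: [0.4317, 0.1454, 0.1095]
ee_rot: [0.0, 0.61, 0.792, 0.0]
contact_force: [0.8, 0.8, 0.5]
finger_gap: 0.0601
gripper_force: 0.0
```

Emit:
step_hand(
  increments=[
    {},
    {},
    {},
    {},
    {},
    {},
    {},
    {},
  ],
  aperture=0.02,
  clamp_n=40,
)

```text
time_s: 13.28
eef_pos: [0.4322, 0.1455, 0.1098]
ee_rot: [0.001, 0.61, 0.792, 0.001]
contact_force: [0.9, -0.2, 6.3]
finger_gap: 0.0329
gripper_force: 39.6
```

Emit:
step_hand(
  increments=[
    {"tz": -0.006},
    {"tz": -0.02},
    {"tz": -0.04},
    {"tz": -0.06},
    {"tz": -0.08},
    {"tz": -0.1},
    {"tz": -0.12},
    {"tz": -0.14},
    {"tz": -0.155},
    {"tz": -0.165},
  ],
)

```text
time_s: 14.12
eef_pos: [0.4311, 0.1455, 0.2758]
ee_rot: [0.0, 0.61, 0.792, 0.0]
contact_force: [1.0, -0.2, -1.3]
finger_gap: 0.0324
gripper_force: 40.3
```

```bash
python3 -c "
from h import *
tool([.5214,-.17,.275],.307)"
```

```text
t 14.12 pos [0.4311 0.1455 0.2758] shift [-0.3281  0.0068  0.0009] tooly 0.2581 tilt [ 8.e-04  0.e+00 -1.e+00]
turn rz (tool)  -0.0489 q6 -0.179
```

Emit:
step_hand(
  increments=[
    {"tx": -0.012,"drz": -0.005},
    {"tx": -0.04,"drz": -0.01},
    {"tx": -0.075,"ty": 0.001,"drz": -0.02},
    {"tx": -0.11,"ty": 0.002,"drz": -0.03},
    {"tx": -0.145,"ty": 0.003,"drz": -0.04},
    {"tx": -0.18,"ty": 0.004,"drz": -0.048},
    {"tx": -0.215,"ty": 0.005,"drz": -0.048},
    {"tx": -0.25,"ty": 0.006,"drz": -0.048},
    {"tx": -0.285,"ty": 0.007,"drz": -0.048},
    {"tx": -0.31,"ty": 0.007,"drz": -0.048},
  ],
)

```text
time_s: 14.95
eef_pos: [0.5173, -0.1552, 0.274]
ee_rot: [-0.0, 0.592, 0.806, -0.0]
contact_force: [1.0, -0.1, -0.7]
finger_gap: 0.0327
gripper_force: 40.3
```

Emit:
step_hand(
  increments=[
    {"tx": -0.014},
    {"tx": -0.018},
    {"tx": -0.018},
    {"tx": -0.018,"tz": 0.015},
    {"tx": -0.018,"tz": 0.04},
    {"tx": -0.018,"tz": 0.06},
    {"tx": -0.018,"tz": 0.075},
    {"tx": -0.018,"tz": 0.08},
    {"tx": -0.018,"tz": 0.08},
    {"tx": -0.018,"tz": 0.08},
  ],
)

```text
time_s: 15.78
eef_pos: [0.5227, -0.1685, 0.1948]
ee_rot: [-0.0, 0.591, 0.807, 0.0]
contact_force: [0.1, 0.0, -0.4]
finger_gap: 0.0327
gripper_force: 40.3
```

```bash
python3 -c "
from h import *
tool([.5214,-.17,.113],.307)"
```

```text
t 15.78 pos [ 0.5227 -0.1685  0.1948] shift [-0.001  -0.0017  0.0818] tooly 0.3074 tilt [-1.e-04  3.e-04 -1.e+00]
turn rz (tool)  0.0004 q6 -0.823
```

Emit:
step_hand(
  increments=[
    {"tx": -0.0005,"ty": -0.001,"tz": 0.008},
    {"tx": -0.001,"ty": -0.0015,"tz": 0.016},
    {"tx": -0.001,"ty": -0.0015,"tz": 0.024},
    {"tx": -0.001,"ty": -0.0015,"tz": 0.034},
    {"tx": -0.001,"ty": -0.0015,"tz": 0.042},
    {"tx": -0.001,"ty": -0.0015,"tz": 0.045},
    {"tx": -0.001,"ty": -0.0015,"tz": 0.045},
  ],
)

```text
time_s: 16.37
eef_pos: [0.5208, -0.1708, 0.1479]
ee_rot: [-0.001, 0.591, 0.807, -0.0]
contact_force: [-0.0, 0.1, -0.4]
finger_gap: 0.033
gripper_force: 40.3
```

```bash
python3 -c "
from h import *
tool([.5214,-.17,.113],.307)"
```

```text
t 16.37 pos [ 0.5208 -0.1708  0.1479] shift [0.0005 0.0008 0.0349] tooly 0.3058 tilt [-0.0024  0.0014 -1.    ]
turn rz (tool)  -0.0012 q6 -0.827
```

Emit:
step_hand(
  increments=[
    {"tz": 0.006},
    {"tx": 0.0005,"ty": 0.0005,"tz": 0.014},
    {"tx": 0.0005,"ty": 0.0005,"tz": 0.022},
    {"tx": 0.0005,"ty": 0.0005,"tz": 0.029},
    {"tx": 0.0005,"ty": 0.0005,"tz": 0.032},
    {"tx": 0.0005,"ty": 0.0005,"tz": 0.034},
    {"tx": 0.0005,"ty": 0.0005,"tz": 0.035},
    {"tx": 0.0005,"ty": 0.0005,"tz": 0.035},
  ],
)

```text
time_s: 17.03
eef_pos: [0.5219, -0.1705, 0.1142]
ee_rot: [-0.0, 0.591, 0.807, -0.0]
contact_force: [-0.8, 0.8, -0.7]
finger_gap: 0.0329
gripper_force: 40.3
```

Emit:
step_hand(
  increments=[
    {},
    {},
    {},
    {},
    {},
  ],
  aperture=0.06,
)

```text
time_s: 17.45
eef_pos: [0.522, -0.1705, 0.1146]
ee_rot: [0.0, 0.591, 0.807, 0.0]
contact_force: [-0.4, 0.7, 0.0]
finger_gap: 0.0601
gripper_force: 0.0
```

Emit:
step_hand(
  increments=[
    {"tz": -0.01},
    {"tz": -0.03},
    {"tz": -0.05},
    {"tz": -0.07},
    {"tz": -0.085},
    {"tz": -0.092},
    {"tz": -0.092},
  ],
)

```text
time_s: 18.03
eef_pos: [0.5229, -0.171, 0.2086]
ee_rot: [0.002, 0.591, 0.807, 0.0]
contact_force: [-1.1, -0.9, -0.1]
finger_gap: 0.06
gripper_force: 0.0
```

```bash
python3 -c "
from h import *
tool([.4238,.1778,.205],.2585)"
```

```text
t 18.03 pos [ 0.5229 -0.171   0.2086] shift [0.3624 0.0106 0.0024] tooly 0.3061 tilt [ 0.004  -0.0023 -1.    ]
turn rz (tool)  0.0476 q6 -0.825
```

Green is placed; next is red.

Emit:
step_hand(
  increments=[
    {"tx": 0.012,"drz": 0.01},
    {"tx": 0.04,"ty": 0.001,"drz": 0.02},
    {"tx": 0.078,"ty": 0.002,"drz": 0.03},
    {"tx": 0.116,"ty": 0.003,"drz": 0.04},
    {"tx": 0.154,"ty": 0.004,"drz": 0.048},
    {"tx": 0.192,"ty": 0.006,"drz": 0.048},
    {"tx": 0.23,"ty": 0.007,"drz": 0.048},
    {"tx": 0.268,"ty": 0.008,"drz": 0.048},
    {"tx": 0.306,"ty": 0.009,"tz": 0.001,"drz": 0.048},
    {"tx": 0.34,"ty": 0.01,"tz": 0.003,"drz": 0.048},
  ],
)

```text
time_s: 18.87
eef_pos: [0.4273, 0.1586, 0.2027]
ee_rot: [-0.001, 0.61, 0.792, -0.001]
contact_force: [1.3, 0.4, 0.4]
finger_gap: 0.0599
gripper_force: 0.0
```

Emit:
step_hand(
  increments=[
    {"tx": 0.016},
    {"tx": 0.022,"tz": 0.01},
    {"tx": 0.022,"tz": 0.03},
    {"tx": 0.022,"tz": 0.045},
    {"tx": 0.022,"tz": 0.05},
    {"tx": 0.022,"tz": 0.05},
    {"tx": 0.022,"tz": 0.05},
    {"tx": 0.022,"tz": 0.05},
  ],
)

```text
time_s: 19.53
eef_pos: [0.4239, 0.1779, 0.1537]
ee_rot: [0.0, 0.61, 0.792, 0.0]
contact_force: [0.1, 0.6, 0.7]
finger_gap: 0.0603
gripper_force: 0.0
```

```bash
python3 -c "
from h import *
tool([.4238,.1778,.11],.2585)"
```

```text
t 19.53 pos [0.4239 0.1779 0.1537] shift [-0.0001 -0.0001  0.0437] tooly 0.2576 tilt [ 8.e-04  1.e-04 -1.e+00]
turn rz (tool)  -0.0009 q6 -0.104
```

Emit:
step_hand(
  increments=[
    {"tz": 0.01},
    {"tz": 0.025},
    {"tz": 0.037},
    {"tz": 0.043},
    {"tz": 0.044},
    {"tz": 0.044},
  ],
  aperture=0.06,
)

```text
time_s: 20.03
eef_pos: [0.4237, 0.178, 0.1096]
ee_rot: [0.0, 0.61, 0.792, 0.0]
contact_force: [0.3, -0.8, -0.0]
finger_gap: 0.0597
gripper_force: 0.0
```

Emit:
step_hand(
  increments=[
    {},
    {},
    {},
    {},
    {},
    {},
    {},
    {},
  ],
  aperture=0.02,
  clamp_n=40,
)

```text
time_s: 20.7
eef_pos: [0.4241, 0.1782, 0.1098]
ee_rot: [0.001, 0.61, 0.792, 0.001]
contact_force: [1.1, -0.0, 5.9]
finger_gap: 0.0328
gripper_force: 39.6
```

Emit:
step_hand(
  increments=[
    {"tz": -0.006},
    {"tz": -0.02},
    {"tz": -0.04},
    {"tz": -0.06},
    {"tz": -0.08},
    {"tz": -0.1},
    {"tz": -0.12},
    {"tz": -0.14},
    {"tz": -0.155},
    {"tz": -0.165},
  ],
)

```text
time_s: 21.53
eef_pos: [0.4232, 0.1781, 0.2759]
ee_rot: [0.0, 0.61, 0.792, 0.0]
contact_force: [0.6, 0.6, -1.5]
finger_gap: 0.0326
gripper_force: 40.2
```

```bash
python3 -c "
from h import *
tool([.5346,-.212,.275],.307)"
```

```text
t 21.53 pos [0.4232 0.1781 0.2759] shift [-0.4056  0.0081  0.001 ] tooly 0.2581 tilt [ 1.1e-03  2.0e-04 -1.0e+00]
turn rz (tool)  -0.0489 q6 -0.104
```

Emit:
step_hand(
  increments=[
    {"tx": -0.012,"drz": -0.005},
    {"tx": -0.04,"drz": -0.01},
    {"tx": -0.075,"ty": 0.001,"drz": -0.02},
    {"tx": -0.11,"ty": 0.002,"drz": -0.03},
    {"tx": -0.145,"ty": 0.003,"drz": -0.04},
    {"tx": -0.18,"ty": 0.004,"drz": -0.048},
    {"tx": -0.215,"ty": 0.005,"drz": -0.048},
    {"tx": -0.25,"ty": 0.006,"drz": -0.048},
    {"tx": -0.285,"ty": 0.007,"drz": -0.048},
    {"tx": -0.32,"ty": 0.007,"drz": -0.048},
  ],
)

```text
time_s: 22.37
eef_pos: [0.5113, -0.131, 0.274]
ee_rot: [-0.001, 0.591, 0.807, -0.0]
contact_force: [-0.3, -0.2, 0.1]
finger_gap: 0.0325
gripper_force: 40.2
```

Emit:
step_hand(
  increments=[
    {"tx": -0.035},
    {"tx": -0.065},
    {"tx": -0.08},
    {"tx": -0.084},
    {"tx": -0.084},
    {"tx": -0.084},
    {"tx": -0.084},
  ],
)

```text
time_s: 22.95
eef_pos: [0.5363, -0.2075, 0.2741]
ee_rot: [-0.001, 0.59, 0.807, 0.0]
contact_force: [0.4, 1.3, -0.0]
finger_gap: 0.0328
gripper_force: 40.2
```

```bash
python3 -c "
from h import *
tool([.5346,-.212,.195],.307)"
```

```text
t 22.95 pos [ 0.5363 -0.2075  0.2741] shift [-0.0039 -0.0029  0.0791] tooly 0.3076 tilt [-0.0015  0.0015 -1.    ]
turn rz (tool)  0.0006 q6 -0.872
```

Emit:
step_hand(
  increments=[
    {"tx": -0.002,"ty": -0.001,"tz": 0.008},
    {"tx": -0.003,"ty": -0.002,"tz": 0.03},
    {"tx": -0.003,"ty": -0.002,"tz": 0.052},
    {"tx": -0.003,"ty": -0.002,"tz": 0.07},
    {"tx": -0.003,"ty": -0.002,"tz": 0.078},
    {"tx": -0.003,"ty": -0.002,"tz": 0.08},
    {"tx": -0.003,"ty": -0.002,"tz": 0.08},
    {"tx": -0.003,"ty": -0.002,"tz": 0.08},
  ],
)

```text
time_s: 23.62
eef_pos: [0.5367, -0.2132, 0.1952]
ee_rot: [0.001, 0.591, 0.807, 0.0]
contact_force: [-0.3, 0.1, -0.4]
finger_gap: 0.0331
gripper_force: 40.2
```

```bash
python3 -c "
from h import *
tool([.5346,-.212,.113],.307)"
```

```text
t 23.62 pos [ 0.5367 -0.2132  0.1952] shift [ 0.0019 -0.0017  0.0822] tooly 0.3065 tilt [ 1.4e-03 -9.0e-04 -1.0e+00]
turn rz (tool)  -0.0005 q6 -0.878
```

Emit:
step_hand(
  increments=[
    {"tx": 0.0005,"ty": -0.001,"tz": 0.008},
    {"tx": 0.0015,"ty": -0.0015,"tz": 0.016},
    {"tx": 0.0015,"ty": -0.0015,"tz": 0.024},
    {"tx": 0.0015,"ty": -0.0015,"tz": 0.034},
    {"tx": 0.0015,"ty": -0.0015,"tz": 0.042},
    {"tx": 0.0015,"ty": -0.0015,"tz": 0.045},
    {"tx": 0.0015,"ty": -0.0015,"tz": 0.045},
  ],
)

```text
time_s: 24.2
eef_pos: [0.5337, -0.2119, 0.1479]
ee_rot: [-0.001, 0.591, 0.807, -0.0]
contact_force: [-0.6, 0.5, -0.9]
finger_gap: 0.0329
gripper_force: 40.2
```

```bash
python3 -c "
from h import *
tool([.5346,-.212,.113],.307)"
```

```text
t 24.2 pos [ 0.5337 -0.2119  0.1479] shift [-0.0004  0.0009  0.0349] tooly 0.3059 tilt [-0.002   0.0012 -1.    ]
turn rz (tool)  -0.0011 q6 -0.878
```

Emit:
step_hand(
  increments=[
    {"tz": 0.006},
    {"ty": 0.0005,"tz": 0.014},
    {"ty": 0.0005,"tz": 0.022},
    {"ty": 0.0005,"tz": 0.029},
    {"ty": 0.0005,"tz": 0.032},
    {"ty": 0.0005,"tz": 0.034},
    {"ty": 0.0005,"tz": 0.035},
    {"ty": 0.0005,"tz": 0.035},
  ],
)

```text
time_s: 24.87
eef_pos: [0.5347, -0.212, 0.1141]
ee_rot: [-0.0, 0.591, 0.807, -0.0]
contact_force: [0.1, -0.5, -0.6]
finger_gap: 0.0325
gripper_force: 40.2
```

Emit:
step_hand(
  increments=[
    {},
    {},
    {},
    {},
    {},
  ],
  aperture=0.06,
)

```text
time_s: 25.28
eef_pos: [0.5348, -0.2121, 0.1146]
ee_rot: [0.0, 0.591, 0.807, 0.0]
contact_force: [-0.6, -0.6, -0.3]
finger_gap: 0.0598
gripper_force: 0.0
```

Emit:
step_hand(
  increments=[
    {"tz": -0.01},
    {"tz": -0.03},
    {"tz": -0.05},
    {"tz": -0.07},
    {"tz": -0.085},
    {"tz": -0.092},
    {"tz": -0.092},
  ],
)

```text
time_s: 25.87
eef_pos: [0.5357, -0.2126, 0.2087]
ee_rot: [0.002, 0.591, 0.807, 0.0]
contact_force: [-0.8, -0.1, -0.5]
finger_gap: 0.0597
gripper_force: 0.0
```

```bash
python3 -c "
from h import *
tool([.4150,.2107,.205],.2585)"
```

```text
t 25.87 pos [ 0.5357 -0.2126  0.2087] shift [0.44   0.0124 0.0022] tooly 0.3061 tilt [ 0.004  -0.0026 -1.    ]
turn rz (tool)  0.0476 q6 -0.878
```

Red is placed; next is blue.

Emit:
step_hand(
  increments=[
    {"tx": 0.012,"drz": 0.01},
    {"tx": 0.04,"ty": 0.001,"drz": 0.02},
    {"tx": 0.078,"ty": 0.002,"drz": 0.03},
    {"tx": 0.116,"ty": 0.003,"drz": 0.04},
    {"tx": 0.154,"ty": 0.004,"drz": 0.048},
    {"tx": 0.192,"ty": 0.006,"drz": 0.048},
    {"tx": 0.23,"ty": 0.007,"drz": 0.048},
    {"tx": 0.268,"ty": 0.008,"drz": 0.048},
    {"tx": 0.306,"ty": 0.009,"tz": 0.001,"drz": 0.048},
    {"tx": 0.34,"ty": 0.01,"tz": 0.003,"drz": 0.048},
  ],
)

```text
time_s: 26.7
eef_pos: [0.4389, 0.1175, 0.2023]
ee_rot: [-0.002, 0.61, 0.792, -0.001]
contact_force: [0.2, 0.5, -0.0]
finger_gap: 0.0601
gripper_force: 0.0
```

Emit:
step_hand(
  increments=[
    {"tx": 0.035},
    {"tx": 0.065,"ty": 0.001},
    {"tx": 0.09,"ty": 0.002},
    {"tx": 0.1,"ty": 0.002,"tz": 0.01},
    {"tx": 0.1,"ty": 0.002,"tz": 0.03},
    {"tx": 0.1,"ty": 0.002,"tz": 0.045},
    {"tx": 0.1,"ty": 0.002,"tz": 0.05},
    {"tx": 0.1,"ty": 0.002,"tz": 0.05},
    {"tx": 0.1,"ty": 0.002,"tz": 0.05},
    {"tx": 0.1,"ty": 0.002,"tz": 0.05},
  ],
)

```text
time_s: 27.53
eef_pos: [0.4185, 0.2121, 0.1535]
ee_rot: [0.0, 0.611, 0.792, 0.0]
contact_force: [-0.9, 0.4, 0.3]
finger_gap: 0.0601
gripper_force: 0.0
```

```bash
python3 -c "
from h import *
tool([.4150,.2107,.11],.2585)"
```

```text
t 27.53 pos [0.4185 0.2121 0.1535] shift [-0.0005 -0.0038  0.0435] tooly 0.2572 tilt [ 4.e-04  1.e-04 -1.e+00]
turn rz (tool)  -0.0013 q6 -0.027
```

Emit:
step_hand(
  increments=[
    {"ty": -0.002,"tz": 0.003},
    {"tx": -0.0005,"ty": -0.0038,"tz": 0.01},
    {"tx": -0.0005,"ty": -0.0038,"tz": 0.025},
    {"tx": -0.0005,"ty": -0.0038,"tz": 0.037},
    {"tx": -0.0005,"ty": -0.0038,"tz": 0.043},
    {"tx": -0.0005,"ty": -0.0038,"tz": 0.044},
    {"tx": -0.0005,"ty": -0.0038,"tz": 0.044},
  ],
  aperture=0.06,
)

```text
time_s: 28.12
eef_pos: [0.4145, 0.2108, 0.1091]
ee_rot: [-0.0, 0.61, 0.792, -0.0]
contact_force: [-0.1, 1.0, 0.3]
finger_gap: 0.0599
gripper_force: 0.0
```

Emit:
step_hand(
  increments=[
    {},
    {},
    {},
    {},
    {},
    {},
    {},
    {},
  ],
  aperture=0.02,
  clamp_n=40,
)

```text
time_s: 28.78
eef_pos: [0.4154, 0.2111, 0.1097]
ee_rot: [0.001, 0.61, 0.792, 0.001]
contact_force: [1.5, 0.7, 4.3]
finger_gap: 0.0326
gripper_force: 39.7
```

Emit:
step_hand(
  increments=[
    {"tz": -0.006},
    {"tz": -0.02},
    {"tz": -0.04},
    {"tz": -0.06},
    {"tz": -0.08},
    {"tz": -0.1},
    {"tz": -0.12},
    {"tz": -0.14},
    {"tz": -0.155},
    {"tz": -0.165},
  ],
)

```text
time_s: 29.62
eef_pos: [0.414, 0.2108, 0.2756]
ee_rot: [-0.0, 0.61, 0.792, -0.0]
contact_force: [-0.4, -0.7, -0.4]
finger_gap: 0.033
gripper_force: 40.4
```

```bash
python3 -c "
from h import *
tool([.5479,-.2539,.275],.307)"
```

```text
t 29.62 pos [0.414  0.2108 0.2756] shift [-0.4835  0.0109  0.0006] tooly 0.2581 tilt [-3.e-04 -1.e-04 -1.e+00]
turn rz (tool)  -0.0489 q6 -0.028
```

Emit:
step_hand(
  increments=[
    {"tx": -0.012,"drz": -0.005},
    {"tx": -0.04,"ty": 0.001,"drz": -0.01},
    {"tx": -0.075,"ty": 0.002,"drz": -0.02},
    {"tx": -0.11,"ty": 0.003,"drz": -0.03},
    {"tx": -0.145,"ty": 0.004,"drz": -0.04},
    {"tx": -0.18,"ty": 0.005,"drz": -0.048},
    {"tx": -0.215,"ty": 0.006,"drz": -0.048},
    {"tx": -0.25,"ty": 0.007,"drz": -0.048},
    {"tx": -0.285,"ty": 0.008,"drz": -0.048},
    {"tx": -0.32,"ty": 0.008,"drz": -0.048},
  ],
)

```text
time_s: 30.45
eef_pos: [0.503, -0.0976, 0.2738]
ee_rot: [-0.002, 0.591, 0.807, -0.0]
contact_force: [-0.3, 0.8, -0.2]
finger_gap: 0.0331
gripper_force: 40.4
```

Emit:
step_hand(
  increments=[
    {"tx": -0.035},
    {"tx": -0.07},
    {"tx": -0.105,"ty": -0.001},
    {"tx": -0.135,"ty": -0.002},
    {"tx": -0.155,"ty": -0.002},
    {"tx": -0.162,"ty": -0.003},
    {"tx": -0.162,"ty": -0.003},
    {"tx": -0.162,"ty": -0.003},
    {"tx": -0.162,"ty": -0.003},
  ],
)

```text
time_s: 31.2
eef_pos: [0.5491, -0.2498, 0.274]
ee_rot: [-0.001, 0.591, 0.807, 0.0]
contact_force: [-0.4, 0.1, -0.9]
finger_gap: 0.0325
gripper_force: 40.4
```

```bash
python3 -c "
from h import *
tool([.5479,-.2539,.195],.307)"
```

```text
t 31.2 pos [ 0.5491 -0.2498  0.274 ] shift [-0.0038 -0.0023  0.0789] tooly 0.3071 tilt [-0.002  0.002 -1.   ]
turn rz (tool)  0.0001 q6 -0.92
```

Emit:
step_hand(
  increments=[
    {"tx": -0.001,"ty": -0.001,"tz": 0.008},
    {"tx": -0.002,"ty": -0.0025,"tz": 0.03},
    {"tx": -0.002,"ty": -0.0025,"tz": 0.052},
    {"tx": -0.002,"ty": -0.0025,"tz": 0.07},
    {"tx": -0.002,"ty": -0.0025,"tz": 0.078},
    {"tx": -0.002,"ty": -0.0025,"tz": 0.08},
    {"tx": -0.002,"ty": -0.0025,"tz": 0.08},
    {"tx": -0.002,"ty": -0.0025,"tz": 0.08},
    {"tx": -0.002,"ty": -0.0025,"tz": 0.08},
  ],
)

```text
time_s: 31.95
eef_pos: [0.549, -0.2548, 0.1957]
ee_rot: [0.001, 0.591, 0.807, 0.0]
contact_force: [0.5, -0.0, -0.9]
finger_gap: 0.033
gripper_force: 40.4
```

```bash
python3 -c "
from h import *
tool([.5479,-.2539,.113],.307)"
```

```text
t 31.95 pos [ 0.549  -0.2548  0.1957] shift [ 0.0013 -0.0009  0.0827] tooly 0.3063 tilt [ 0.0022 -0.0016 -1.    ]
turn rz (tool)  -0.0007 q6 -0.925
```

Emit:
step_hand(
  increments=[
    {"tx": 0.0005,"ty": -0.0005,"tz": 0.008},
    {"tx": 0.001,"ty": -0.0008,"tz": 0.016},
    {"tx": 0.001,"ty": -0.0008,"tz": 0.024},
    {"tx": 0.001,"ty": -0.0008,"tz": 0.034},
    {"tx": 0.001,"ty": -0.0008,"tz": 0.042},
    {"tx": 0.001,"ty": -0.0008,"tz": 0.046},
    {"tx": 0.001,"ty": -0.0008,"tz": 0.046},
  ],
)

```text
time_s: 32.53
eef_pos: [0.5467, -0.2536, 0.1467]
ee_rot: [-0.001, 0.591, 0.807, -0.0]
contact_force: [0.2, -0.5, -0.3]
finger_gap: 0.0328
gripper_force: 40.3
```

```bash
python3 -c "
from h import *
tool([.5479,-.2539,.113],.307)"
```

```text
t 32.53 pos [ 0.5467 -0.2536  0.1467] shift [-0.0007  0.0011  0.0337] tooly 0.3058 tilt [-0.0017  0.0012 -1.    ]
turn rz (tool)  -0.0012 q6 -0.925
```

Emit:
step_hand(
  increments=[
    {"tz": 0.006},
    {"ty": 0.0005,"tz": 0.014},
    {"ty": 0.0005,"tz": 0.022},
    {"ty": 0.0005,"tz": 0.029},
    {"ty": 0.0005,"tz": 0.032},
    {"ty": 0.0005,"tz": 0.034},
    {"ty": 0.0005,"tz": 0.034},
    {"ty": 0.0005,"tz": 0.034},
  ],
)

```text
time_s: 33.2
eef_pos: [0.5476, -0.2536, 0.1142]
ee_rot: [-0.0, 0.591, 0.807, -0.0]
contact_force: [0.4, -0.6, -0.2]
finger_gap: 0.0326
gripper_force: 40.4
```

Emit:
step_hand(
  increments=[
    {},
    {},
    {},
    {},
    {},
  ],
  aperture=0.06,
)

```text
time_s: 33.62
eef_pos: [0.5477, -0.2535, 0.1145]
ee_rot: [0.0, 0.591, 0.807, 0.0]
contact_force: [-0.7, 0.1, 0.2]
finger_gap: 0.0598
gripper_force: 0.0
```

Emit:
step_hand(
  increments=[
    {"tz": -0.01},
    {"tz": -0.03},
    {"tz": -0.05},
    {"tz": -0.08},
    {"tz": -0.11},
    {"tz": -0.14},
    {"tz": -0.16},
    {"tz": -0.17},
    {"tz": -0.17},
  ],
)

```text
time_s: 34.37
eef_pos: [0.5488, -0.2543, 0.2877]
ee_rot: [0.003, 0.591, 0.807, 0.0]
contact_force: [0.1, 0.3, 0.6]
finger_gap: 0.0601
gripper_force: 0.0
```

```bash
python3 -c "
from h import *
c=snap('scene')
a=cv2.resize(c['frame'][90:310,220:420],None,fx=2.6,fy=2.6,interpolation=cv2.INTER_CUBIC)
cv2.imwrite('pics/s9.png',a)"
```

```text
(no output)
```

View pics/s9.png

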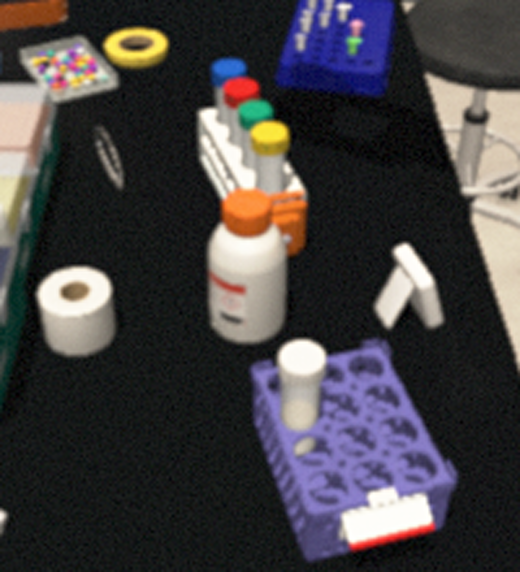

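All four tubes stand upright in the carrier: yellow (270,137) at the nose, then green (255,113), red (241,92) and blue (229,72). Cap heights step evenly and the bystanders haven't moved.

```bash
python3 -c "
from plant import ctrl
print(ctrl.close_job())"
```

```text
the job is handed in; nothing more can be done
None
```

I loaded all four tubes upright into the carrier in reverse order (yellow at the nose, then green, red, and blue at the handle). The other items looked undisturbed in the last picture, and I handed the job in at about 34 s; no verdict was returned.

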